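Clamp a freshly glued probe housing

ROBOT

A 6-joint arm with a two-finger parallel gripper is mounted at the origin on the work surface. World frame = base frame: x ahead of the robot, y to its left, z up, the work surface at z = 0. Lengths are in mm, angles in rad, forces in N, time in s.
With the tool pointing down it reaches from about 275 to 750 mm from the base axis. Payload 10.2 kg.
Tool frame: the origin (TCP) lies between the finger pads; the fingertips stand 17 mm ahead of it and the grasp point (between the pads) lies 2 mm behind it (tips_ahead is the distance from the TCP to the fingertips, in mm); z points along the fingers, y is the line along which they close (so a half turn about z gives the same grasp; the last joint's range is limited). The gripper opens to 85 mm and grips with 20 to 120 N. Pads are 22 mm wide; open, the fingers measure 114 mm over their backs; the gripper's body (76 mm by 85 mm) begins 54 mm behind the grasp point. The pads swing forward as they close: fully open they stand 13 mm farther back than shut.
Start: joints at [-0.223, 0.313, 1.498, -0, 1.331, -0.223], TCP at [525.006, -0.014, 248.294] pointing down, gripper open.
Joint ranges: [-2.94, 2.94], [-0.97, 2.17], [0.19, 2.56], [-1.23, 4.37], [0.02, 3.11], [-2.88, 2.88]. Speed limits (rad/s): [2.39, 2.39, 3.01, 3.14, 3.14, 3.14].

INTERFACE

Orientations are given as a unit quaternion [w, x, y, z].
In Python, from rig import sense, capture, finish_job, boxes_of, tips_ahead gives the robot as it stands.
- The arm moves only by the tool drive_tool, never from a script. Its argument "commands" is text: rows parted by semicolons, each of 7 numbers parted by spaces: the shift along the world's x, y, z in units of 0.1 m (1.0 is 0.1 m), then the turn, a rotation vector about the world's x, y, z in units of pi/4 rad (1.0 is pi/4 rad), then the opening in per cent of the stroke, from 0 (shut) to 100 (fully open). A call has 1 to 20 rows; each row shifts and turns the commanded pose from where the row before left it; what a row does not reach is not made up. A row lasts 1/12 s, in which the tool goes at most 41.7 mm and 7.16 degrees, less where a joint would pass 70% of its speed; a pose out of reach is approached as far as the arm can. A call with a number of a shift or a turn outside -1 to 1 is refused whole. A call with a gripper value outside its range is refused whole. The fingers move at their own pace and stop on an object; "force" is the grip in N (left out, the last holds). Time passes only in rows, so rows that do not move let the fingers close. It gives the time, the measured TCP pose, the force, the opening and the grip force at its end, in the units of the state.
- sense(): the state, without advancing time (a new reading comes with each control period).
- capture(name): name is "scene" or "side" or "wrist"; returns a dict with "pixels" (384x512x3 uint8, blue, green, red), "fov_y" (degrees; the focal length in pixels is half the picture's height over the tangent of half this angle, whatever the lens; pixels are square), "cx", "cy" (the principal point, pixels), "position" and "attitude" of the camera in the world; the wrist camera has in their place "tool_from_camera" (4x4, takes a point from camera to tool coordinates, whose origin is the TCP and whose axes are the flange's). Camera axes: x right, y down, z forward; pixel columns grow to the right and rows downward; lengths in mm; the calibration is good to about 2 mm. A picture is of the moment at which its call begins: read the wrist's pose just before it. There is no depth.
- finish_job(): hands the job in; it is judged then, once.
Trained networks look in a picture, given as the dict that the camera call returned (one of the last four; its "shot" number tells which), for a name from the list of things; names that differ only in an ending like _2 or _b are one class to them, and where a whole thing is asked for, a point or a joint stands for the part that bears it (a point fixed in the world has none). Each returns a list of dicts, best first, with "confidence" (0 to 1); they miss things now and then, are a little off and sometimes report something else, mostly with a low value. They report only what shows in the picture. A call takes as long as a camera call. They do not tell look-alikes from the thing itself.
- boxes_of(picture, name): "position" ([column, row] in pixels, amid what is visible of it).
The state is a dict: "time_s": time; "joints": joint angles; "dq": joint speeds; "tau": joint torques, N m; "eef_pos": TCP position; "ee_rot": TCP orientation; "force": force on the tool from outside, world axes, zero at the start; "wrist_torque": the same for the moment, N m; "grip_width": opening from 0.0 (shut) to 1.0 (fully open); "grip_force": force on a finger pad.
Only numpy, scipy, OpenCV 4.12 (cv2) and the standard library are available. Lean on these libraries where they do the work, as an engineer would, in place of code of your own. Each camera call takes 0.05 s, during which the arm holds its last target. There are 200 camera calls.

TASK

Stand the freshly glued grey probe housing upright on the bed of the bench clamp, between the moving jaw and the fixed jaw with its broad faces towards them, and let go of it. Then pump the clamp's pair of squeeze levers, moving the jaw by the levers only, until its spring nose presses the housing against the fixed jaw, and finish while still squeezing the levers so that the nose stays pushed in by about 8 mm; pushed in 14 mm it crushes the shell. Leave the screwdriver, the jar and the glue bottle alone.

Things in the scene. Friction and masses are not known exactly. Their poses are not given: they have to be found in the camera images.
- pod: Loose plain grey plastic housing standing upright, 140 g: 30 mm thick (its x), 48 mm wide (its y), 70 mm high, plus a black stub 12 mm across and 10 mm high on top. A dark glue seam runs round it halfway through its thickness. Origin: centre of its underside, z up. The jaws press its broad faces (+x, -x); grip it by the narrow faces (+y, -y). Half a turn makes no difference.
- clamp: Bar clamp bolted to the bench. Origin on the bench top, midway under the two levers; x along the bar to the fixed jaw, z up. Steel bed: top 12 mm above the bench, 70 mm wide, x -75 to 225 mm. Grey ratchet box: x -45 to 45, 44 wide, 78 high. Fixed jaw: grey block 44 wide, 78 high, its face at x 190 (to 212). A 12 mm toothed bar, 40 mm up, runs to the moving jaw.
- bed_mid (a point): A good spot for the housing's underside: on the bed's top (12 mm above the bench), on the clamp's centre line, at clamp x 160 mm: 30 mm before the face of the fixed jaw. Axes as clamp.
- jaw: The moving jaw with its bar; slides along the clamp's x. Origin on the bar, 40 mm above the bench; the face of its free nose is 115 mm ahead of it along x. Gap from nose to fixed jaw at the start: 75 to 90 mm. Jaw plate 36 mm wide, nose plate 40 mm wide, both from about 20 to 71 mm above the bench. The bar drags with about 3 N; do not push the jaw itself.
- nose (a joint): How far the black spring nose plate of the moving jaw is pushed in, m. 0 = free: a 20 mm gap, bridged by two steel pins, shows between the jaw plate and the 8 mm thick nose plate. Grows as the nose presses on the housing; stop at 0.018. Spring 1.5 N per mm: 0.005 = 7.5 N, 0.008 = 12 N, 0.014 = 21 N, shell crushed.
- lever_front: The black squeeze lever nearer the jaws, 24 mm wide, 8 mm thick, standing up from its pivot (its origin: clamp x 16 mm, 60 mm above the bench) to 135 mm, with a round grip roll across it (16 mm thick, 30 mm long, 118 mm above the bench). Leans outward (+x) by 0.1 rad at rest, inward by 0.12 rad when squeezed home.
- lever_rear: The other squeeze lever, mirror image (pivot at clamp x -16 mm, leans to -x at rest). The levers are geared together and close evenly like pliers; springs open them when let go. Moving them takes about 7 N. Opened, the jaw stays but its pressure goes (nose back to about 2 mm), so it must be held by squeezing.
- grip_point (a point): Midway between the levers' grip rolls, 118 mm up. Grip both from above, fingers outside closing along clamp x: 60 mm over both at rest, 34 home. A squeeze moves the jaw 17 to 22 mm; open to 62 mm or more and repeat, 3 or 4 times. Once the nose bears, its push follows the force per finger: 10 N 4 mm, 14 N 6.5, 16 N 8, 20 N 10.5, 24 N 14. If home short of that, open and squeeze again.
- screwdriver: Bystander: screwdriver lying on the bench, to the left of the work; leave it.
- screw_jar: Bystander: clear jar with steel cap, 52 mm across, 75 mm high; leave it.
- glue_bottle: Bystander: slim white bottle, 36 mm across, 95 mm high; leave it.
There are look-alikes about, which are no part of the job. What is shaped like the pod but green or pink is not meant.

How it is judged:
By the outcome, as a careful person would: the job done as asked, in the order asked, and still so for the second after the job is handed in, while the arm keeps its last pose, push and grip.
It also fails if it takes over 59 s, if anything falls off the work surface, if the arm or the gripper's body presses on something with over 40 N, if the wrist force passes 120 N, or if a joint passes its speed limit or range.

## Working session

There is one attempt and no reset: what is moved stays moved. The work goes in short steps, Python scripts to look and compute and a tool call to move; the robot and the scene stay as the last step left them, time stands still between calls to the robot, and variables do not carry over. Pictures are saved under pics/ and viewed, at most 10 in all, crops included, and the job is handed in when it is done.

Besides the shell and the picture viewer there is one more tool, called after "Emit:" by a JSON object that holds its "op" and its "data". drive_tool: Moves the arm, as the interface text tells. Shifts and turns lie within -1 to 1; 1 stands for 0.1 m of shift or pi/4 rad of turn. Its arguments: {"type":"object","properties":{"commands":{"type":"string"},"force":{"type":"number"}},"required":["commands"]}

```bash
mkdir -p pics; cat > h.py <<'E'
import numpy as np, cv2
from rig import *
from scipy.spatial.transform import Rotation as R
def rot(q): return R.from_quat([q[1],q[2],q[3],q[0]]).as_matrix()
def cam(p,s=None):
    f=192/np.tan(np.radians(p["fov_y"])/2)
    if "position" in p: return f,np.array(p["position"]),(rot(p["attitude"]) if np.size(p["attitude"])==4 else np.array(p["attitude"]).reshape(3,3))
    T=np.array(p["tool_from_camera"]);Rt=rot(s["ee_rot"])
    return f,Rt@T[:3,3]+np.array(s["eef_pos"]),Rt@T[:3,:3]
def ray(p,uv,z,s=None):
    f,o,A=cam(p,s);d=A@np.array([(uv[0]-p["cx"])/f,(uv[1]-p["cy"])/f,1]);return o+d*(z-o[2])/d[2]
def proj(p,X,s=None):
    f,o,A=cam(p,s);c=A.T@(np.array(X,float)-o);return np.array([p["cx"]+f*c[0]/c[2],p["cy"]+f*c[1]/c[2]])
E
python3 - <<'E'
from h import *
print(sense())
for n in ["scene","side","wrist"]:
    s=sense();p=capture(n);cv2.imwrite(f"pics/{n}0.png",p["pixels"])
    print(n,{k:v for k,v in p.items() if k!="pixels"})
    for t in ["pod","clamp","jaw","lever_front","lever_rear","screw_jar","glue_bottle","screwdriver"]:
        print(t,[(np.round(b["position"]).tolist(),round(b["confidence"],2)) for b in boxes_of(p,t)])
E
```

```text
{'time_s': 0.0, 'joints': array([-2.23404490e-01,  3.13446104e-01,  1.49842444e+00, -4.37159370e-05,
        1.33097244e+00, -2.23428969e-01]), 'dq': array([-0.00143503,  0.00092471, -0.00101847, -0.00110493, -0.0002675 ,
       -0.00061881]), 'tau': array([-5.78409599e-04, -4.12261176e+01, -2.59742296e+01, -3.58453699e-04,
        4.11797926e-03, -1.23038126e-05]), 'eef_pos': array([5.24773045e+02, 2.66633133e-02, 2.47741806e+02]), 'ee_rot': array([-5.17703295e-04,  7.07094307e-01,  7.07118978e-01, -3.51092206e-04]), 'force': array([-0.16683375, -0.31048959, -0.25783292]), 'wrist_torque': array([-0.00510556, -0.05436884,  0.04348083]), 'grip_force': 0.0, 'grip_width': 0.9991790192152468}
scene {'fov_y': 51.89992721963144, 'cx': 261.03931907297226, 'cy': 199.65827075250886, 'position': array([1046.84108191, -268.30994023,  734.80411535]), 'attitude': array([-0.30457462,  0.81831156,  0.45433794, -0.17657156]), 'shot': 1}
pod [([334.0, 168.0], 0.96), ([276.0, 151.0], 0.93), ([314.0, 202.0], 0.82), ([293.0, 176.0], 0.78), ([147.0, 293.0], 0.68)]
clamp [([212.0, 227.0], 0.85)]
jaw [([21
[... 856 characters left out ...]
71507, 'cy': 194.8073641514299, 'tool_from_camera': array([[ 1.65127916e-03, -9.46648849e-01, -3.22262673e-01,
         8.42532764e+01],
       [ 9.99998613e-01,  1.63309927e-03,  3.26768623e-04,
         2.01052125e+00],
       [ 2.16951794e-04, -3.22262766e-01,  9.46650233e-01,
        -1.25014569e+02],
       [ 0.00000000e+00,  0.00000000e+00,  0.00000000e+00,
         1.00000000e+00]]), 'shot': 3}
pod [([329.0, 20.0], 0.78), ([134.0, 12.0], 0.77), ([230.0, 14.0], 0.62)]
clamp [([257.0, 220.0], 0.66)]
jaw [([263.0, 223.0], 0.76)]
lever_front [([219.0, 284.0], 0.81), ([265.0, 224.0], 0.47)]
lever_rear [([190.0, 308.0], 0.56)]
screw_jar [([325.0, 350.0], 0.93)]
glue_bottle []
screwdriver []
```

```bash
python3 - <<'E'
import cv2,numpy as np
a=cv2.imread("pics/scene0.png")[90:330,100:420];b=cv2.imread("pics/side0.png")[110:350,120:380]
a=cv2.resize(a,None,fx=2.5,fy=2.5,interpolation=2);b=cv2.resize(b,None,fx=2.5,fy=2.5,interpolation=2)
cv2.imwrite("pics/a.png",a);cv2.imwrite("pics/b.png",b)
E
```

```text
(no output)
```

View pics/a.png

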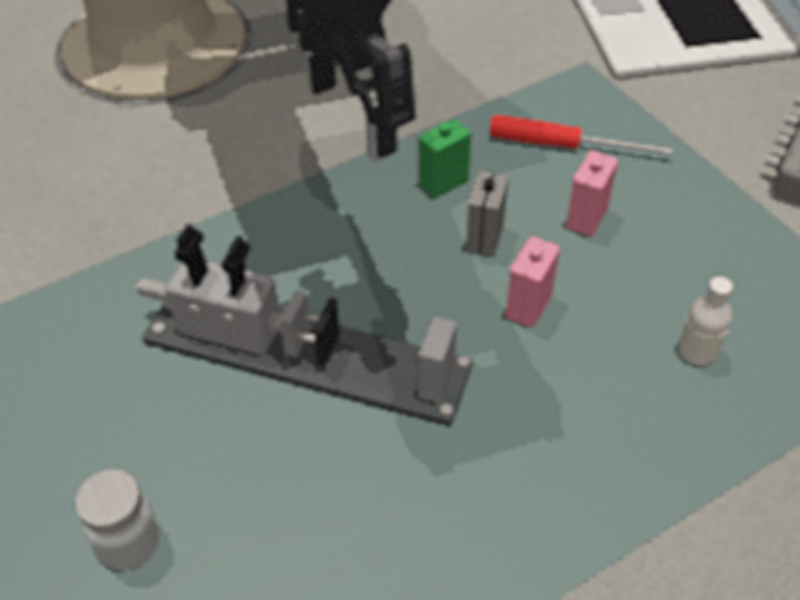

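View pics/b.png

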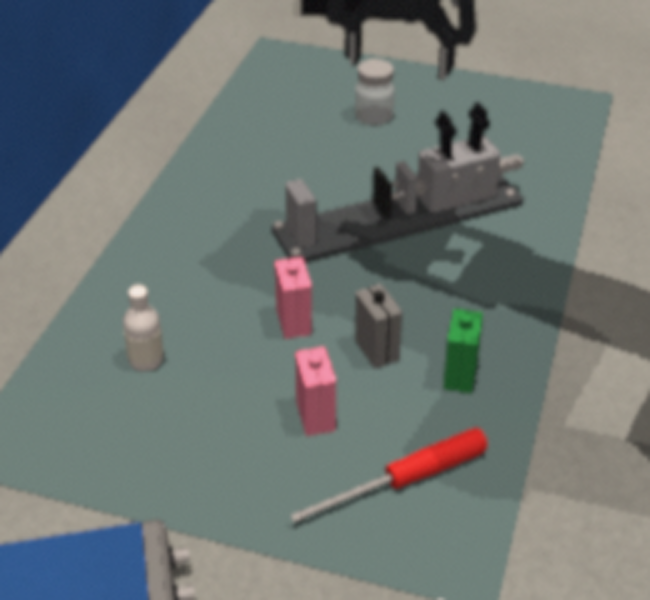

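View pics/wrist0.png

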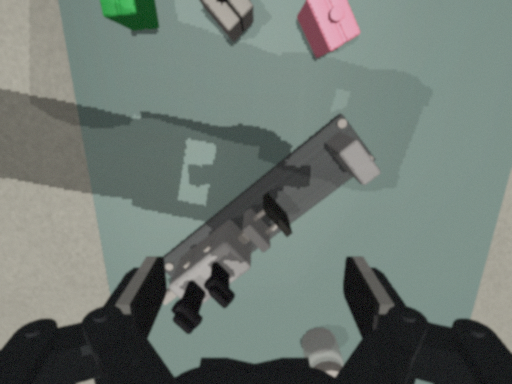

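The grey pod with the dark seam is at about scene (295,176) and side (271,239), between the green and pink ones. The clamp runs diagonally with its fixed jaw at the +x,+y end; the jar is at its -y side. Next I fit the clamp's pose from the bed corners.

```bash
python3 - <<'E'
from h import *
from scipy.optimize import least_squares
s=sense();P={n:capture(n) for n in ["scene","side","wrist"]}
pk=[("scene",(280,258),(225,-35,12)),("scene",(288,235),(225,35,12)),("scene",(158,225),(-75,-35,12)),
("side",(240,213.2),(225,35,12)),("side",(230,202),(225,-35,12)),("side",(328.8,190),(-75,35,12)),
("wrist",(343,115),(225,35,12)),("wrist",(163,262),(-75,35,12))]
def T(v,X): 
    c,n=np.cos(v[2]),np.sin(v[2]);return [v[0]+c*X[0]-n*X[1],v[1]+n*X[0]+c*X[1],X[2]]
def res(v): return np.concatenate([proj(P[n],T(v,X),s)-uv for n,uv,X in pk])
r=least_squares(res,[500,-50,.6],x_scale=[100,100,1],loss='soft_l1');print(r.x,np.round(r.fun.reshape(-1,2),1) if 0 else np.round(res(r.x).reshape(-1,2),1))
for n,uv in [("scene",(293,176)),("side",(271,239))]:print(n,ray(P[n],uv,38,s))
for n,uv in [("scene",(147,298)),("side",(272,149))]:print("jar",ray(P[n],uv,38,s))
for n,uv in [("scene",(314,202)),("side",(238,226))]:print("pink",ray(P[n],uv,38,s))
for n,uv in [("scene",(276,151)),("side",(300,251))]:print("green",ray(P[n],uv,38,s))
E
```

```text
[ 474.81635912 -113.23532814    0.68837186] [[ 0.6  1.3]
 [ 1.7 -0.7]
 [-1.2 -0.6]
 [-4.7 -0.9]
 [-3.2 -4. ]
 [ 0.  -1.5]
 [-0.3 -0.5]
 [-9.2  0.8]]
scene [498.68063984 152.61028302  38.        ]
side [495.08306693 159.37269443  38.        ]
jar [ 620.2066405  -274.49494483   38.        ]
jar [ 605.79141892 -255.79597267   38.        ]
pink [594.8049013  145.44874456  38.        ]
pink [591.00635512 137.37345402  38.        ]
green [398.85249626 167.468563    38.        ]
green [415.05624667 179.60831387  38.        ]
```

Emit:
{"op": "drive_tool", "data": {"commands": "-0.06 0.37 0 0 0 0 100;-0.06 0.37 0 0 0 0 100;-0.06 0.37 0 0 0 0 100;-0.06 0.37 0 0 0 0 100;-0.06 0.37 0 0 0 0 100;0 0 0 0 0 0 100;0 0 0 0 0 0 100"}}

```text
time_s: 2.08
eef_pos: [494.6, 186.4, 248.3]
ee_rot: [0.0, 0.706, 0.708, -0.0]
force: [-0.4, -0.9, -0.4]
grip_width: 0.996
grip_force: 0.0
```

```bash
python3 - <<'E'
from h import *
s=sense();p=capture("wrist");print(s["time_s"],s["eef_pos"])
cv2.imwrite("pics/w1.png",cv2.resize(p["pixels"],(800,600),interpolation=2))
import pickle;pickle.dump((s,p),open("w1.pkl","wb"))
print([(b["position"],b["confidence"]) for b in boxes_of(p,"pod")])
E
```

```text
2.0833 [494.55725574 186.39526954 248.27624998]
[([257.2, 192.2], 0.68), ([341.4, 203.6], 0.64), ([174.7, 183.4], 0.59), ([293.0, 93.8], 0.58)]
```

View pics/w1.png

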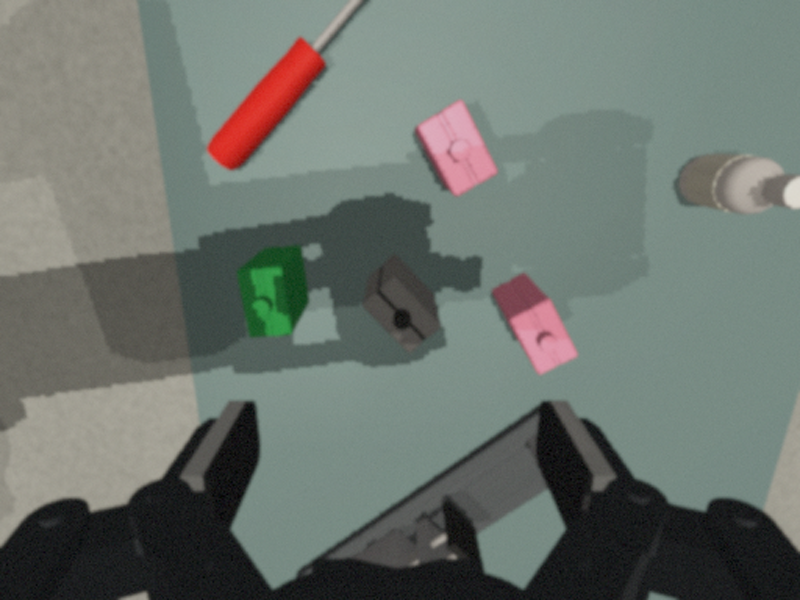

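The grey pod stands in mid-picture, its stub at (402,318), with its seam running from upper left to lower right and shading on the face towards the top. I enlarge it for the corners.

```bash
python3 - <<'E'
from h import *
import pickle
s,p=pickle.load(open("w1.pkl","rb"))
c=p["pixels"][150:240,215:305]
c=(255*(c/255.)**.5).astype(np.uint8)
c=cv2.normalize(c,None,0,255,cv2.NORM_MINMAX)
cv2.imwrite("pics/w1c.png",cv2.resize(c,(590,590),interpolation=cv2.INTER_CUBIC))
E
```

```text
(no output)
```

View pics/w1c.png

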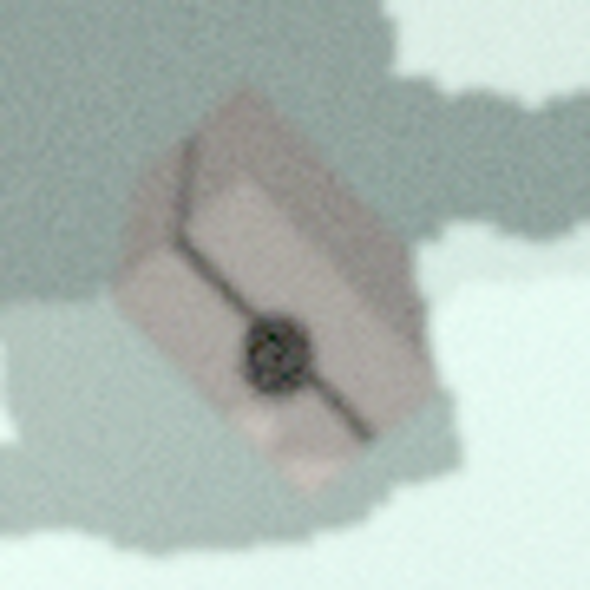

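The crop shows top corners at (248,180), (437,392), (308,497), (115,285), the stub at (277,355) and a bottom corner at (243,82).

```bash
python3 - <<'E'
from h import *
import pickle
s,p=pickle.load(open("w1.pkl","rb"))
f=lambda u:(215+u[0]/6.556-.5*0,150+u[1]/6.556)
C=[ray(p,f(u),70,s) for u in [(248,180),(437,392),(308,497),(115,285)]]
C=np.array(C);print(C.round(1));m=C.mean(0);print("mean",m)
for i in range(4): print(np.linalg.norm(C[i]-C[i-1]))
d=(C[1]-C[0]+C[2]-C[3])[:2];print("wide dir deg",np.degrees(np.arctan2(d[1],d[0])))
e=(C[0]-C[3]+C[1]-C[2])[:2];print("thick dir deg",np.degrees(np.arctan2(e[1],e[0])))
print("stub",ray(p,f((277,353)),78,s),"bottom A",ray(p,f((243,82)),0,s))
# neighbours: pink
q=lambda u:(u[0]/1.5625,u[1]/1.5625)
print("pink",[ray(p,q(u),70,s)[:2].round() for u in [(509,312),(558,300),(577,354),(541,374)]])
print("green",[ray(p,q(u),70,s)[:2].round() for u in [(243,280),(290,265),(291,333),(249,337)]])
print("pink2",[ray(p,q(u),70,s)[:2].round() for u in [(416,130),(462,100),(497,170),(458,195)]])
E
```

```text
[[495.1 185.8  70. ]
 [525.3 151.   70. ]
 [505.  132.7  70. ]
 [474.4 168.7  70. ]]
mean [499.98463775 159.54946396  70.        ]
26.873173672803034
46.071241340772275
27.360106300931772
47.305346044870305
wide dir deg -49.38226759537694
thick dir deg 40.85624595711153
stub [499.73123058 160.48853084  78.        ] bottom A [493.89181683 185.1374647    0.        ]
pink [array([570., 162.]), array([602., 171.]), array([619., 132.]), array([596., 117.])]
green [array([397., 184.]), array([428., 194.]), array([426., 147.]), array([397., 144.])]
pink2 [array([507., 275.]), array([533., 292.]), array([556., 253.]), array([533., 238.])]
```

Emit:
{"op": "drive_tool", "data": {"commands": "0.008 -0.038 0 0 0 -0.156 100;0.008 -0.038 0 0 0 -0.156 100;0.008 -0.038 0 0 0 -0.156 100;0.008 -0.038 0 0 0 -0.156 100;0.008 -0.038 -0.2 0 0 -0.156 100;0.008 -0.038 -0.3 0 0 -0.156 100;0.006 -0.036 -0.3 0 0 -0.156 100;0 0 -0.3 0 0 0 100;0 0 0 0 0 0 100;0 0 0 0 0 0 100"}}

```text
time_s: 3.02
eef_pos: [500.4, 157.5, 138.2]
ee_rot: [-0.0, 0.937, 0.349, -0.001]
force: [-0.7, 0.4, 0.4]
grip_width: 1.001
grip_force: 0.0
```

Emit:
{"op": "drive_tool", "data": {"commands": "0 0.024 -0.33 0 0 0 100;0 0 -0.33 0 0 0 100;0 0 -0.32 0 0 0 100;0 0 0 0 0 0 100;0 0 0 0 0 0 50;0 0 0 0 0 0 40;0 0 0 0 0 0 40;0 0 0 0 0 0 40;0 0 0 0 0 0 40;0 0 0 0 0 0 40", "force": 25}}

```text
time_s: 3.85
eef_pos: [502.0, 161.1, 43.0]
ee_rot: [0.001, 0.937, 0.349, 0.002]
force: [-0.6, -0.0, 9.4]
grip_width: 0.566
grip_force: 25.6
```

Emit:
{"op": "drive_tool", "data": {"commands": "0 0 0.35 0 0 0 40;0 0 0.35 0 0 0 40;0 0 0.35 0 0 0 40;0 0 0.35 0 0 0 40;0.13 -0.31 0.35 0 0 0 40;0.13 -0.31 0.32 0 0 0 40;0.13 -0.31 0 0 0 0 40;0.13 -0.31 0 0 0 0 40;0.13 -0.31 0 0 0 0 40;0.16 -0.31 0 0 0 0 40;0 0 0 0 0 0 40;0 0 0 0 0 0 40"}}

```text
time_s: 4.85
eef_pos: [578.5, -18.8, 240.0]
ee_rot: [0.0, 0.938, 0.348, 0.0]
force: [-1.0, 0.8, -0.4]
grip_width: 0.561
grip_force: 27.2
```

```bash
python3 - <<'E'
from h import *
import pickle
s=sense();p=capture("wrist");print(s["time_s"],s["eef_pos"],s["ee_rot"],s["grip_width"],tips_ahead() if callable(tips_ahead) else tips_ahead)
cv2.imwrite("pics/w2.png",cv2.resize(p["pixels"],(800,600),interpolation=2))
pickle.dump((s,p),open("w2.pkl","wb"))
E
```

```text
4.85 [578.45318129 -18.81504526 239.99311822] [2.59600968e-04 9.37510053e-01 3.47957756e-01 4.82981801e-04] 0.5605328025500107 17.0
```

View pics/w2.png

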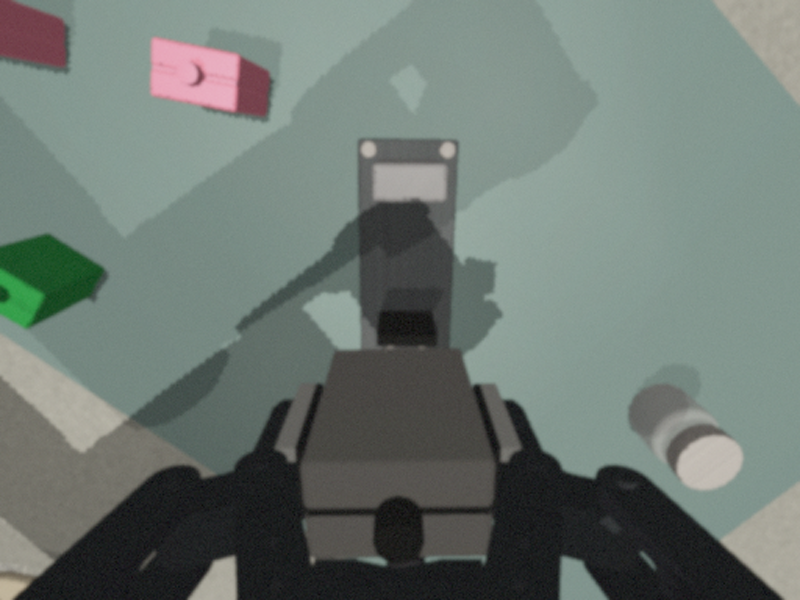

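The wrist view shows bed end corners at (358,139) and (459,139), the fixed jaw's top at (374..447, 163..201), the black nose at (378..436, 311..345), and the pod square in the fingers, its lower front edge at row 350.

```bash
python3 - <<'E'
from h import *
import pickle
from scipy.optimize import least_squares
s,p=pickle.load(open("w2.pkl","rb"))
k=1.5625
pk=[((358,139),(225,35,12)),((459,139),(225,-35,12)),((374,163),(212,22,78)),((447,163),(212,-22,78)),((447,201),(190,-22,78)),((374,201),(190,22,78))]
def T(v,X):
    c,n=np.cos(v[2]),np.sin(v[2]);return [v[0]+c*X[0]-n*X[1],v[1]+n*X[0]+c*X[1],X[2]]
res=lambda v:np.concatenate([proj(p,T(v,X),s)*k-uv for uv,X in pk])
r=least_squares(res,[475,-113,.69],x_scale=[100,100,1]);v=r.x
print(v,np.degrees(v[2]),res(v).reshape(-1,2).round(1))
print("bed_mid",T(v,(160,0,12)),"grip",T(v,(0,0,118)))
c,n=np.cos(v[2]),np.sin(v[2])
def loc(X): d=np.array(X[:2])-v[:2];return np.round([c*d[0]+n*d[1],-n*d[0]+c*d[1]],1)
print("tcp in clamp",loc(s["eef_pos"]))
for u in [(378,345),(436,345)]: print("nose top",loc(ray(p,np.array(u)/k,71,s)))
for u in [(380,311),(434,311)]: print("nose bot",loc(ray(p,np.array(u)/k,20,s)))
zb=s["eef_pos"][2]-43
print("pod bottom +x edge",[loc(ray(p,np.array(u)/k,zb,s)) for u in [(335,350),(463,350)]])
print("pod top +x edge",[loc(ray(p,np.array(u)/k,zb+70,s)) for u in [(302,459),(496,459)]])
print("stub",loc(ray(p,np.array((399,525))/k,zb+78,s)))
S=capture("scene");D=capture("side")
for nme,P,pts in [("scene",S,[((280,258),(225,-35,12)),((288,235),(225,35,12)),((158,225),(-75,-35,12))]),("side",D,[((240,213.2),(225,35,12)),((328.8,190),(-75,35,12))])]:
    for uv,X in pts: print(nme,proj(P,T(v,X))-uv)
for nme,uv in [("lever_front",(194,193)),("lever_rear",(175,194))]: print(nme,loc(ray(S,uv,112)))
E
```

```text
[ 478.12557826 -116.27405126    0.71255538] 40.826416000106995 [[-0.7 -0.6]
 [ 0.5 -0.7]
 [-2.2 -0.4]
 [ 2.6 -0.4]
 [ 1.3  1.1]
 [-1.6  1.1]]
bed_mid [np.float64(599.1965731632253), np.float64(-11.670924182453135), 12] grip [np.float64(478.12557826144115), np.float64(-116.27405125565377), 118]
tcp in clamp [139.6   8.2]
nose top [96.9 20.2]
nose top [ 96.9 -17.7]
nose bot [102.4  20.6]
nose bot [102.4 -19.9]
pod bottom +x edge [array([149.7,  31. ]), array([149.7, -17.1])]
pod top +x edge [array([152.8,  30.2]), array([152.8, -15.9])]
stub [140.7   7.2]
scene [1.40780306 1.14115696]
scene [ 1.72495302 -1.06058721]
scene [-1.95272384  1.64839387]
side [-4.4841396  -0.73522677]
side [-0.94895006 -2.65775094]
lever_front [16.7  7.6]
lever_rear [-21.   -6.8]
```

Emit:
{"op": "drive_tool", "data": {"commands": "0.1 0.04 0 0 0 0 40;0.1 0.04 0 0 0 0 40;0 0 0 0 0 0 40;0 0 0 0 0 0 40;0 0 0 0 0 0 40"}}

```text
time_s: 5.42
eef_pos: [597.7, -8.9, 239.3]
ee_rot: [0.0, 0.937, 0.349, -0.0]
force: [0.3, -0.6, -1.3]
grip_width: 0.563
grip_force: 27.2
```

Emit:
{"op": "drive_tool", "data": {"commands": "0.015 -0.02 -0.33 0 0 0 40;0 0 -0.33 0 0 0 40;0 0 -0.33 0 0 0 40;0 0 -0.33 0 0 0 40;0 0 -0.25 0 0 0 40;0 0 -0.13 0 0 0 40;0 0 0 0 0 0 40;0 0 0 0 0 0 40;0 0 0 0 0 0 40"}}

```text
time_s: 6.17
eef_pos: [600.3, -11.6, 70.7]
ee_rot: [0.001, 0.937, 0.349, 0.001]
force: [-0.1, 0.0, -0.2]
grip_width: 0.563
grip_force: 27.1
```

Emit:
{"op": "drive_tool", "data": {"commands": "0 0 -0.06 0 0 0 40;0 0 -0.04 0 0 0 40;0 0 -0.02 0 0 0 40;0 0 -0.02 0 0 0 40;0 0 0 0 0 0 40;0 0 0 0 0 0 40"}}

```text
time_s: 6.67
eef_pos: [599.8, -11.5, 55.1]
ee_rot: [0.0, 0.937, 0.349, 0.0]
force: [0.7, -0.5, -1.2]
grip_width: 0.558
grip_force: 27.2
```

Emit:
{"op": "drive_tool", "data": {"commands": "0 0 -0.015 0 0 0 40;0 0 0 0 0 0 40;0 0 0 0 0 0 40"}}

```text
time_s: 6.92
eef_pos: [599.9, -11.4, 55.0]
ee_rot: [0.0, 0.937, 0.349, 0.0]
force: [-5.9, 0.8, 11.6]
grip_width: 0.56
grip_force: 28.2
```

Emit:
{"op": "drive_tool", "data": {"commands": "0 0 -0.015 0 0 0 40;0 0 0 0 0 0 40;0 0 0 0 0 0 40"}}

```text
time_s: 7.17
eef_pos: [600.0, -11.3, 54.9]
ee_rot: [0.0, 0.937, 0.349, 0.0]
force: [-9.9, 0.8, 23.5]
grip_width: 0.556
grip_force: 28.8
```

Seated on the bed. I ease off, release and rise.

Emit:
{"op": "drive_tool", "data": {"commands": "0 0 0.015 0 0 0 40;0 0 0 0 0 0 60;0 0 0 0 0 0 75;0 0 0 0 0 0 90;0 0 0 0 0 0 90;0 0 0 0 0 0 90;0 0 0 0 0 0 90;0 0 0.2 0 0 0 90;0 0 0.3 0 0 0 90;0 0 0.35 0 0 0 90;0 0 0.35 0 0 0 90;0 0 0.35 0 0 0 90;0 0 0.35 0 0 0 90;0 0 0 0 0 0 100;0 0 0 0 0 0 100"}}

```text
time_s: 8.42
eef_pos: [600.2, -11.5, 245.3]
ee_rot: [0.001, 0.937, 0.349, 0.002]
force: [0.4, -0.5, -1.4]
grip_width: 0.998
grip_force: 0.0
```

```bash
python3 - <<'E'
from h import *
import pickle
s=sense();p=capture("wrist");a=capture("scene");b=capture("side")
pickle.dump((s,p,a,b),open("w3.pkl","wb"))
big=np.zeros((600,800,3),np.uint8)
big[:,:]=cv2.resize(p["pixels"],(800,600))
big[0:250,0:250]=cv2.resize(a["pixels"][165:265,190:290],(250,250),interpolation=2)
big[0:250,550:800]=cv2.resize(b["pixels"][130:230,220:320],(250,250),interpolation=2)
cv2.imwrite("pics/w3.png",big);print(s["time_s"])
E
```

```text
8.4167
```

View pics/w3.png

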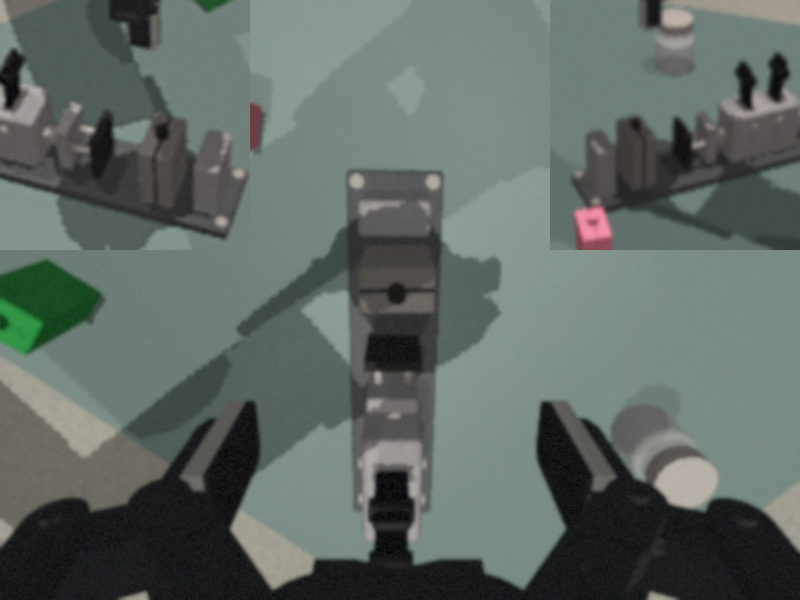

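The pod stands upright on the bed, between nose and fixed jaw, squarely; stub at (397,292), levers at (392,500). Next, over the levers, turned 90°.

Emit:
{"op": "drive_tool", "data": {"commands": "-0.094 -0.081 0 0 0 0.154 100;-0.094 -0.081 0 0 0 0.154 100;-0.094 -0.081 0 0 0 0.154 100;-0.094 -0.081 0 0 0 0.154 100;-0.094 -0.081 0 0 0 0.154 100;-0.094 -0.081 0 0 0 0.154 100;-0.094 -0.081 0 0 0 0.154 100;-0.094 -0.081 0 0 0 0.154 100;-0.094 -0.081 0 0 0 0.154 100;-0.094 -0.081 0 0 0 0.154 100;-0.094 -0.081 0 0 0 0.154 100;-0.094 -0.081 0 0 0 0.154 100;-0.094 -0.081 0 0 0 0.154 100;0 0 0 0 0 0 100;0 0 0 0 0 0 100;0 0 0 0 0 0 100"}}

```text
time_s: 9.9
eef_pos: [477.7, -116.4, 243.0]
ee_rot: [-0.0, 0.417, 0.909, 0.0]
force: [-0.0, 0.1, -1.0]
grip_width: 0.997
grip_force: 0.0
```

```bash
python3 - <<'E'
from h import *
import pickle
s=sense();p=capture("wrist")
pickle.dump((s,p),open("w4.pkl","wb"))
cv2.imwrite("pics/w4.png",cv2.resize(p["pixels"],(800,600),interpolation=2));print(s["time_s"],s["eef_pos"],s["joints"],s["ee_rot"])
v=np.array([478.13,-116.27,.7126]);c,n=np.cos(v[2]),np.sin(v[2])
for nm,X in dict(front=(21.8,0,118),rear=(-21.8,0,118),fj=(190,22,78),box1=(45,22,78),box2=(-45,22,78),pod=(160,0,92),bed=(225,35,12)).items():
    print(nm,proj(p,[v[0]+c*X[0]-n*X[1],v[1]+n*X[0]+c*X[1],X[2]],s)*1.5625)
E
```

```text
9.9 [ 477.72757727 -116.4328671   243.01711536] [-4.77948087e-01  2.44290564e-01  1.60252003e+00  2.14669626e-04
  1.29576345e+00 -1.18932406e+00] [-4.85142496e-04  4.16633840e-01  9.09074250e-01  1.26827167e-04]
front [434.11266073 300.58254927]
rear [353.3367631 300.5593049]
fj [709.19476914 245.19440774]
box1 [468.74561187 245.11682543]
box2 [319.46471836 245.0686591 ]
pod [665.07161619 286.81994769]
bed [706.04324534 208.60533613]
```

View pics/w4.png

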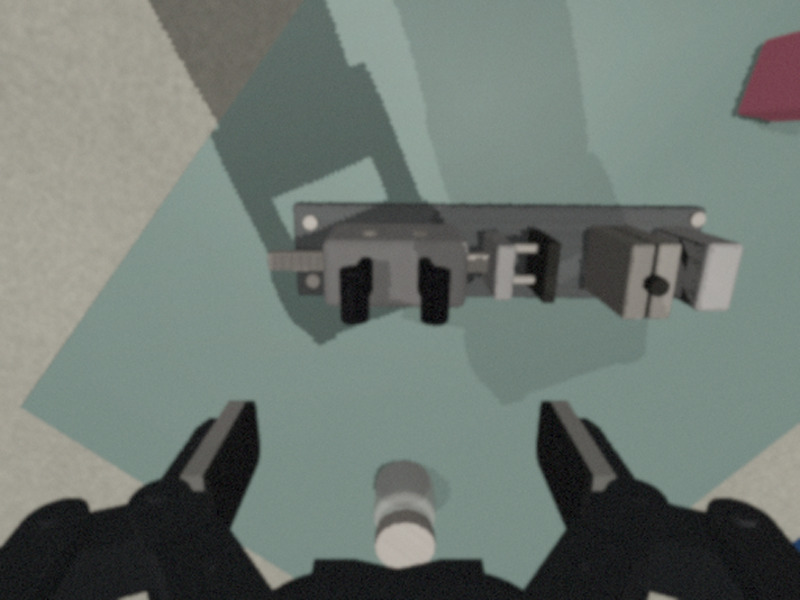

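Predicted and seen positions agree within ~2 mm (levers at (355,290) and (434,290), jaw plate (500,265), nose (543,265)). Descending over the levers.

Emit:
{"op": "drive_tool", "data": {"commands": "0 0 -0.3 0 0 0 100;0 0 -0.3 0 0 0 100;0 0 -0.3 0 0 0 100;0 0 -0.25 0 0 0 100;0 0 -0.12 0 0 0 100;0 0 0 0 0 0 100;0 0 0 0 0 0 100;0 0 0 0 0 0 100"}}

```text
time_s: 10.62
eef_pos: [478.2, -116.8, 117.5]
ee_rot: [0.001, 0.415, 0.91, -0.0]
force: [-1.0, -0.3, 0.5]
grip_width: 0.994
grip_force: 0.0
```

```bash
cat > nose.py <<'E'
from h import *
import sys
s=sense();p=capture("wrist");print(s["time_s"],s["eef_pos"].round(1),s["force"].round(1),"w",s["grip_width"]*85,"f",s["grip_force"])
v=np.array([478.13,-116.27,.7126]);c,n=np.cos(v[2]),np.sin(v[2])
# rectify the plane z=60..: top-down map at height z over clamp x 40..220, y -30..30, 4 px/mm
def rect(z):
    g=np.array([proj(p,[v[0]+c*x-n*y,v[1]+n*x+c*y,z],s) for x,y in [(40,30),(230,30),(230,-30),(40,-30)]],np.float32)
    H=cv2.getPerspectiveTransform(g,np.float32([[0,0],[760,0],[760,240],[0,240]]))
    return cv2.warpPerspective(p["pixels"],H,(760,240))
big=np.vstack([rect(71),rect(40)]);big[238:242]=255
for i in range(19): cv2.putText(big,str(40+10*i),(i*40,250),0,.35,(0,255,255));big[:,i*40]=(0,255,255)
cv2.imwrite(f"pics/{sys.argv[1]}.png",big)
E
python3 nose.py n0
```

```text
10.6167 [ 478.2 -116.8  117.5] [-1.  -0.3  0.5] w 84.44771469459862 f 0.0
```

View pics/n0.png

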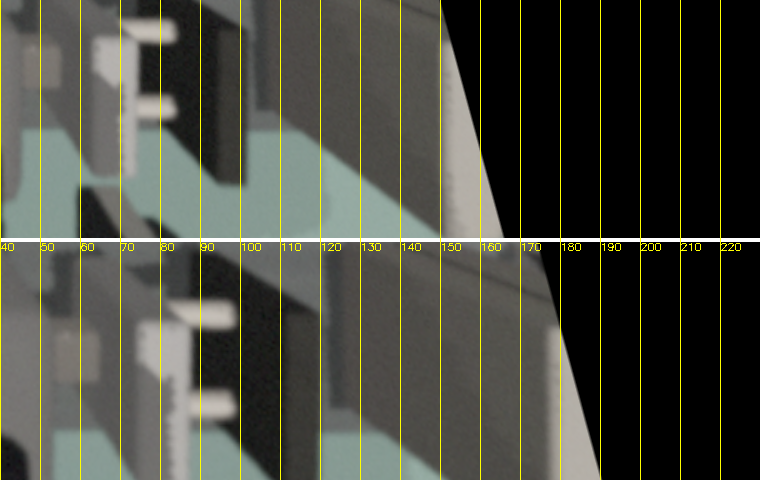

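The rectified view shows at 71 mm height the jaw plate's front edge at clamp x 74, and the nose's top at 94–101.5: gap 20 mm, as it must be. First squeeze.

```bash
cat >> nose.py <<'E'
r=rect(71);g=cv2.GaussianBlur(r,(3,3),0).max(2).astype(float)
pr=np.median(g[55:85],0)   # between the pins
d=np.convolve(pr,np.r_[np.ones(6),-np.ones(6)]/6,"same")
i=np.argsort(-d)[:1];j=np.argmin(d);
pk=[k for k in range(8,752) if abs(d[k])==abs(d[k-8:k+9]).max() and abs(d[k])>9]
print([(round(40+k/4,1),int(-d[k])) for k in pk])
E
python3 nose.py n0b
```

```text
10.6667 [ 478.3 -116.9  117.7] [ 0.3 -0.6  0.8] w 84.86440225940439 f 0.0
[(46.2, -10), (55.2, 22), (63.2, -38), (74.8, 92), (94.8, -17), (101.8, -22), (107.0, -10), (150.2, -40), (154.8, 154)]
```

Emit:
{"op": "drive_tool", "data": {"commands": "0 0 0 0 0 0 80;0 0 0 0 0 0 70;0 0 0 0 0 0 60;0 0 0 0 0 0 50;0 0 0 0 0 0 40;0 0 0 0 0 0 37;0 0 0 0 0 0 37;0 0 0 0 0 0 37;0 0 0 0 0 0 37;0 0 0 0 0 0 37", "force": 20}}

```text
time_s: 11.55
eef_pos: [477.2, -118.2, 118.0]
ee_rot: [0.0, 0.415, 0.91, -0.002]
force: [-8.8, -7.8, 11.9]
grip_width: 0.385
grip_force: 19.0
```

```bash
python3 nose.py n1
```

```text
11.55 [ 477.2 -118.2  118. ] [-8.8 -7.8 11.9] w 32.71016969816684 f 18.958550691604614
[(50.0, -40), (72.2, 63), (83.2, -46), (95.0, 90), (114.8, -16), (122.2, -11), (152.8, 130)]
```

Emit:
{"op": "drive_tool", "data": {"commands": "0 0 0 0 0 0 60;0 0 0 0 0 0 80;-0.015 -0.015 0 0 0 0 85;0 0 0 0 0 0 85;0 0 0 0 0 0 85;0 0 0 0 0 0 85;0 0 0 0 0 0 85;0 0 0 0 0 0 70;0 0 0 0 0 0 60;0 0 0 0 0 0 50;0 0 0 0 0 0 40;0 0 0 0 0 0 38;0 0 0 0 0 0 38;0 0 0 0 0 0 38;0 0 0 0 0 0 38"}}

```text
time_s: 12.85
eef_pos: [477.2, -118.6, 118.1]
ee_rot: [0.002, 0.415, 0.91, 0.0]
force: [0.3, 2.0, 12.7]
grip_width: 0.388
grip_force: 18.8
```

```bash
python3 nose.py n2
```

```text
12.85 [ 477.2 -118.6  118.1] [ 0.3  2.  12.7] w 33.01308746277107 f 18.791372179985046
[(52.0, -29), (88.0, 62), (101.2, -44), (112.8, 91), (133.2, -16), (140.2, -12), (153.2, 135)]
```

Emit:
{"op": "drive_tool", "data": {"commands": "0 0 0 0 0 0 60;0 0 0 0 0 0 80;0 0 0 0 0 0 85;0 0 0 0 0 0 85;0 0 0 0 0 0 85;0 0 0 0 0 0 85;0 0 0 0 0 0 85;0 0 0 0 0 0 75;0 0 0 0 0 0 70;0 0 0 0 0 0 65;0 0 0 0 0 0 60;0 0 0 0 0 0 55;0 0 0 0 0 0 50;0 0 0 0 0 0 45;0 0 0 0 0 0 41;0 0 0 0 0 0 38;0 0 0 0 0 0 38;0 0 0 0 0 0 38"}}

```text
time_s: 14.4
eef_pos: [477.2, -118.6, 118.0]
ee_rot: [0.002, 0.415, 0.91, 0.0]
force: [0.7, 2.1, 12.4]
grip_width: 0.389
grip_force: 18.9
```

```bash
python3 nose.py n3
```

```text
14.4 [ 477.2 -118.6  118. ] [ 0.7  2.1 12.4] w 33.09971095251999 f 18.864136934280396
[(51.8, -29), (55.2, 26), (60.5, 28), (62.8, -27), (65.8, 27), (68.0, -27), (103.5, 63), (118.8, -42), (130.5, 89), (149.8, -19), (153.0, 53)]
```

Emit:
{"op": "drive_tool", "data": {"commands": "0 0 0 0 0 0 60;0 0 0 0 0 0 80;0 0 0 0 0 0 85;0 0 0 0 0 0 85;0 0 0 0 0 0 85;0 0 0 0 0 0 85;0 0 0 0 0 0 85;0 0 0 0 0 0 75;0 0 0 0 0 0 70;0 0 0 0 0 0 65;0 0 0 0 0 0 62;0 0 0 0 0 0 60;0 0 0 0 0 0 60;0 0 0 0 0 0 60"}}

```text
time_s: 15.62
eef_pos: [476.7, -118.2, 117.5]
ee_rot: [0.001, 0.415, 0.91, 0.0]
force: [1.3, 3.9, 7.8]
grip_width: 0.604
grip_force: 7.6
```

```bash
python3 nose.py n4
```

```text
15.6167 [ 476.7 -118.2  117.5] [1.3 3.9 7.8] w 51.31358126332045 f 7.60806530714035
[(50.8, -21), (54.0, -28), (57.2, 27), (62.5, 27), (69.8, -29), (105.0, 55), (121.0, -40), (132.8, 90), (152.8, 49)]
```

Emit:
{"op": "drive_tool", "data": {"commands": "0 0 0 0 0 0 58;0 0 0 0 0 0 56;0 0 0 0 0 0 55;0 0 0 0 0 0 55;0 0 0 0 0 0 55"}}

```text
time_s: 16.08
eef_pos: [476.9, -118.3, 118.1]
ee_rot: [0.001, 0.415, 0.91, 0.0]
force: [0.3, 4.4, 13.2]
grip_width: 0.554
grip_force: 11.5
```

```bash
python3 nose.py n5
```

```text
16.0833 [ 476.9 -118.3  118.1] [ 0.3  4.4 13.2] w 47.06427827957837 f 11.479450017213821
[(51.8, -48), (56.5, -28), (59.5, 26), (61.8, -26), (64.8, 28), (67.0, -27), (70.0, 29), (107.5, 58), (123.8, -39), (135.5, 92), (153.0, 50)]
```

Emit:
{"op": "drive_tool", "data": {"commands": "0 0 0 0 0 0 53;0 0 0 0 0 0 51;0 0 0 0 0 0 50;0 0 0 0 0 0 50;0 0 0 0 0 0 50;0 0 0 0 0 0 50"}}

```text
time_s: 16.63
eef_pos: [477.1, -118.4, 118.6]
ee_rot: [0.002, 0.415, 0.91, 0.0]
force: [-1.2, 4.5, 17.8]
grip_width: 0.503
grip_force: 15.2
```

```bash
python3 nose.py n6
```

```text
16.6333 [ 477.1 -118.4  118.6] [-1.2  4.5 17.8] w 42.73902841088158 f 15.164864212274551
[(50.2, -22), (53.5, -27), (56.8, 28), (59.0, -27), (62.0, 27), (64.2, -26), (67.2, 28), (69.5, -27), (72.5, 30), (74.8, -29), (110.0, 58), (126.5, -41), (138.2, 100), (153.5, 51)]
```

Emit:
{"op": "drive_tool", "data": {"commands": "0 0 0 0 0 0 49;0 0 0 0 0 0 49;0 0 0 0 0 0 49;0 0 0 0 0 0 49;0 0 0 0 0 0 49;0 0 0 0 0 0 49"}}

```text
time_s: 17.18
eef_pos: [477.1, -118.4, 118.7]
ee_rot: [0.002, 0.415, 0.91, 0.0]
force: [-2.0, 4.1, 20.2]
grip_width: 0.491
grip_force: 16.1
```

```bash
python3 nose.py n7; python3 - <<'E'
import cv2,numpy as np
from h import *
b=capture("side")["pixels"][140:215,215:335];a=capture("scene")["pixels"][180:255,180:300]
n=cv2.imread("pics/n7.png")[:240]
big=np.zeros((560,760,3),np.uint8);big[:240]=cv2.convertScaleAbs(n,alpha=1.6,beta=20)
big[245:482,0:380]=cv2.resize(a,(380,237),interpolation=2);big[245:482,380:]=cv2.resize(b,(380,237),interpolation=2)
cv2.imwrite("pics/fin.png",big)
E
```

```text
17.1833 [ 477.1 -118.4  118.7] [-2.   4.1 20.2] w 41.74023814631023 f 16.11651062965393
[(50.5, -31), (54.0, -26), (57.2, 26), (59.5, -26), (62.5, 26), (64.8, -27), (67.8, 28), (70.0, -28), (73.0, 28), (75.2, -28), (111.0, 64), (127.0, -41), (127.2, -41), (138.8, 99), (153.8, 52)]
```

View pics/fin.png

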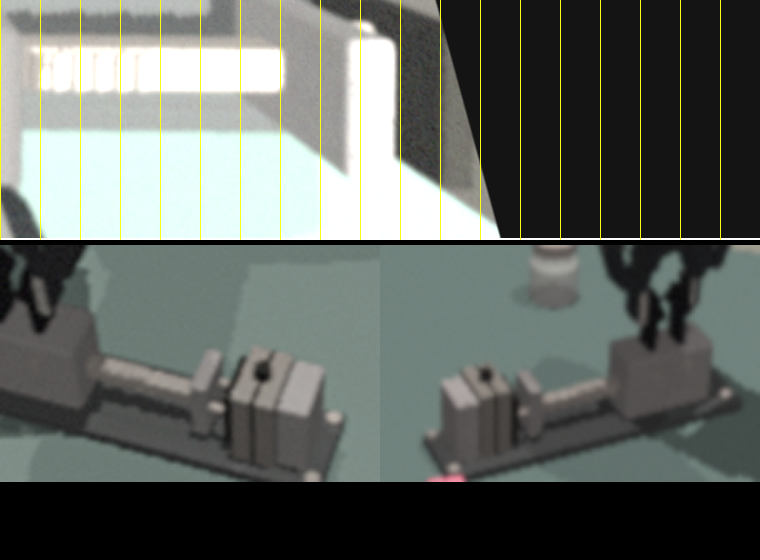

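The pod is pressed between nose and fixed jaw. The plate's front edge is at 395 px and the nose's back edge at about 443 px, a gap of 12 mm, so the nose is pushed in 8 mm; the grip force of 16.1 N agrees.

```bash
python3 -c "
from rig import *
print(sense()['grip_force']);print(finish_job())"
```

```text
16.11599564552307
the job is handed in; nothing more can be done
None
```

The grey housing stands upright on the bed, pressed against the fixed jaw. I handed the job in at about 17 s with the levers still squeezed at 16 N per finger and the nose pushed in about 8 mm; the verdict has not been shown to me.

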